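# Shut and lock the access cover of the press drive

## Robot

A 6-joint arm with a two-finger parallel gripper is mounted at the origin on a cart in front of the work surface, level with it; the furniture and walls round the work are solid. World frame = base frame: x ahead of the robot, y to its left, z up, the work surface at z = 0. Lengths are in m, angles in rad, forces in N, time in s.
With the tool pointing down it reaches from about 0.25 to 0.725 m from the base axis. Payload 4 kg.
Tool frame: the origin (TCP) lies between the finger pads; the fingertips stand 8 mm ahead of it and the grasp point (between the pads) lies 11 mm behind it (bot.tip_reach is the distance from the TCP to the fingertips, in m); z points along the fingers, y is the line along which they close (so a half turn about z gives the same grasp; the last joint's range is limited). The gripper opens to 85 mm and grips with 20 to 120 N. Pads are 22 mm wide; open, the fingers measure 114 mm over their backs; the gripper's body (76 mm by 85 mm) begins 54 mm behind the grasp point. The pads swing forward as they close: fully open they stand 13 mm farther back than shut.
Start: joints at [-1.349, 0.241, 0.005, 1.335, 0, 1.571], TCP at [0.11, -0.488, 0.239] pointing down, gripper open.
Joint ranges: [-2.72, 2.72], [-1.05, 1.87], [-1.09, 1.28], [-1.99, 2.15], [-1.42, 1.44], [-3.14, 3.14]. Speed limits (rad/s): [2.79, 2.79, 3.14, 3.14, 3.14, 3.14].

## Interface

Orientations are given as a unit quaternion [x, y, z, w].
In Python, from workcell import bot gives the robot as it stands.
- The arm moves only by the tool move_arm, never from a script. Its argument "deltas" is a list of rows, each a list of 7 numbers: the opening, from 0 (shut) to 1 (fully open), then the shift along the tool's x, y, z in mm, then the turn, a rotation vector about the tool's x, y, z in degrees. In form: [[gripper, tx, ty, tz, ax, ay, az], ...]. A call has 1 to 10 rows; each row shifts and turns the commanded pose from where the row before left it, along the tool's axes as they then stand; what a row does not reach is not made up. A row lasts 1/12 s, in which the tool goes at most 41.7 mm and 7.16 degrees, less where a joint would pass 70% of its speed; a pose out of reach is approached as far as the arm can. A call is refused whole if a number of a shift passes 41.7 or a number of a turn 7.16, either way. A call with a gripper value outside its range is refused whole. The fingers move at their own pace and stop on an object; the grip force is fixed at half the most. Time passes only in rows, so rows that do not move let the fingers close. It gives the time, the measured TCP pose, the force, the opening and the grip force at its end, in the units of the state.
- bot.get_obs(): the state, without advancing time (a new reading comes with each control period).
- bot.camera(name): name is "side" or "top"; returns the picture (384x512x3 uint8, blue, green, red); there is no depth.
- bot.calibration(name): a dict with "K" (3x3 intrinsics, pixels), "position" and "orientation" of the camera in the world. Camera axes: x right, y down, z forward; pixel columns grow to the right and rows downward; lengths in m; the calibration is good to about 2 mm. A picture is of the moment at which its call begins. calibration takes no time and is no camera call.
- bot.job_done(): hands the job in; it is judged then, once.
Trained networks look in the newest picture that a camera, given by its name, has taken for a name from the list of things; names that differ only in an ending like _2 or _b are one class to them, and where a whole thing is asked for, a point or a joint stands for the part that bears it (a point fixed in the world has none). Each returns a list of dicts, best first, with "conf" (0 to 1); they miss things now and then, are a little off and sometimes report something else, mostly with a low value. They report only what shows in the picture. A call takes as long as a camera call.
- bot.outline_of(query, camera): "pixels" (384x512 bool, what is visible of it) and "rect" ([left, top, width, height] in pixels, round what is visible of it).
The state is a dict: "clock": time; "joint_pos": joint angles; "joint_vel": joint speeds; "tau": joint torques, N m; "eef_pos": TCP position; "tool_rot": TCP orientation; "ft_force": force on the tool from outside, world axes, zero at the start; "ft_torque": the same for the moment, N m; "grip_width": finger opening in m; "grasp_force": force on a finger pad.
Only numpy, scipy, OpenCV 4.12 (cv2) and the standard library are available. Lean on these libraries where they do the work, as an engineer would, in place of code of your own. Each camera call takes 0.05 s, during which the arm holds its last target. There are 200 camera calls.

## Task

Swing the access cover of the grey press-drive housing shut, then push its winged quarter-turn stud in through the slot of the catch underneath and turn it ninety degrees clockwise until it springs back into its seat and stays locked. The slot sits a little askew and out of sight once the cover is shut, so feel for it by turning the stud under light pressure, and never press or wrench the catch hard (about 15 N is plenty, 30 N bends it); leave the cup, carton and stamp beside the housing where they are.

Things in the scene. Friction and masses are not known exactly. Their poses are not given: they have to be found in the camera images.
- housing: grey painted open-topped casing, 150 (x) x 160 (y) x 75 mm high, fixed to the desk, front with vent slots facing the robot. Origin at the centre of its underside, x away from its front, y to its left, z up. Gears and the catch are inside.
- catch: steel catch in the housing. Origin on the stud's axis (cover shut), at the top of its 7 mm plate, 18 mm below the shut cover's underside; axes as the housing's. The plate's one slot, 31 x 8.4 mm, takes the stud's cross pin; it lies up to 0.35 rad either way from the housing's x, which this pose does not show. Under the plate, 90 deg clockwise of the slot, is a seat groove 3.5 mm deep, then a stop
- cover (a joint): hinge of the aluminium cover (150 x 160 x 5 mm, hinged along the housing's far +x top edge): 0 = shut, lying level on the housing; positive = front edge raised, about 0.35 to 0.7 rad at the start. Stiff enough to stay where left; 1 to 3 N down on the front edge moves it.
- cover_hinge (a point): point on the hinge axis, middle of its length, level with the cover's underside, 75 mm above the desk; axes of the cover: -x runs from the hinge to the free front edge, y along the hinge, z out of its top face
- cover_edge_left (a point): point on the cover's top face, 135 mm from the hinge and 15 mm from the free front edge, 55 mm to the left of the middle: a place to push the cover shut, clear of the stud. Axes of the cover.
- cover_edge_right (a point): the same, 55 mm to the right of the middle
- stud_head (a point): centre of the stud's dark steel wing, 36 mm long (its x), 10 thick (its y), 24 tall (its z), 118 mm from the hinge on the cover's middle line, 35.5 mm above the cover's top face when not pushed in; below the wing a flange 26 mm across, 3 mm thick, on a 12 mm stem. Under the cover a round cross pin, 28 mm long, 6 mm thick, lies parallel to the wing.
- stud_slide (a joint): how far the stud is pushed in (m), 0 = out. Spring: 3 N at 0, 7.5 at 12.5 mm, 10 at 19.5 mm. Cover shut: at 3 mm the pin meets the catch plate (rigid, friction 0.2) unless within about 0.08 rad of the slot, where it goes in freely; from 16 mm it is under the plate and can turn; 19.5 mm is a rigid floor. Let go after 90 deg it returns to 12.5 mm, its seat; part-turned it stays at about 16 mm.
- stud_turn (a joint): turn of the stud (rad), positive clockwise seen from above; 0 = wing along the cover's x, ends of travel at -0.7 and 2.4. Starts within 0.35 of 0. Turns easily (about 0.02 N m, up to 0.1 under push) and stays where left. Near the slot (0.1 to 0.2 rad off) the round pin already sinks a little and pulls itself in. Locked it reads the slot's angle plus 1.57; the stop is 0.1 to 0.15 past that.
- cup: small white mixing cup, 44 mm wide, 32 mm tall, to the left of the housing; bystander, not to be moved. Origin at the centre of its underside.
- carton: small upright carton 26 x 42 x 88 mm, to the right of the housing; bystander. Origin at the centre of its underside.
- peg_stamp: small upright stamp, 20 mm wide, 35 mm tall, to the right of the housing; bystander. Origin at the centre of its underside.

How it is judged:
By the outcome, as a careful person would: the job done as asked, in the order asked, and still so for the second after the job is handed in, with the robot touching nothing.
It also fails if it takes over 72 s, if anything falls off the work surface, if the arm or the gripper's body presses on something with over 40 N, if the wrist force passes 120 N, or if a joint passes its speed limit or range.

## Working session

There is one attempt and no reset: what is moved stays moved. The work goes in short steps, Python scripts to look and compute and a tool call to move; the robot and the scene stay as the last step left them, time stands still between calls to the robot, and variables do not carry over. Pictures are saved under pics/ and viewed, at most 10 in all, crops included, and the job is handed in when it is done.

Besides the shell and the picture viewer there is one more tool, called by a JSON object that holds its "method" and its "body", one argument or row to a line. move_arm: Moves the arm, as the interface text tells. Its arguments: {"type":"object","properties":{"deltas":{"type":"array","items":{"type":"array","items":{"type":"number"}}}},"required":["deltas"]}

```bash
mkdir -p pics
cat > h.py <<'E'
import numpy as np, cv2
from workcell import bot
from scipy.spatial.transform import Rotation as R
def cal(n):
    c=bot.calibration(n); return np.array(c["K"]),np.array(c["position"]),R.from_quat(c["orientation"])
def proj(n,p):
    K,t,r=cal(n); q=r.inv().apply(np.atleast_2d(p)-t)@K.T; return q[:,:2]/q[:,2:]
def ray(n,uv):
    K,t,r=cal(n); return t,r.apply(np.linalg.inv(K)@np.array([uv[0],uv[1],1.]))
def atz(n,uv,z):
    t,d=ray(n,uv); return t+d*(z-t[2])/d[2]
E
python3 - <<'E'
from h import *
for n in("side","top"):
    cv2.imwrite(f"pics/{n}0.png",bot.camera(n)); print(n,cal(n)[1],cal(n)[2].as_matrix().round(2).tolist())
    for q in("housing","cover","stud_head","cup","carton","peg_stamp"):
        for o in bot.outline_of(q,n)[:1]:
            m=o["pixels"]; ys,xs=np.nonzero(m); print(q,round(o["conf"],2),o["rect"],xs.mean().round(1),ys.mean().round(1),len(xs))
            if q in("cover","housing"):
                c=max(cv2.findContours(m.astype(np.uint8),0,2)[0],key=len); print(cv2.approxPolyDP(c,4,True)[:,0].tolist())
print({k:np.round(v,3).tolist() for k,v in bot.get_obs().items()})
E
```

```text
side [ 0.3550953  -0.68640079  0.59728889] [[0.96, -0.17, 0.24], [-0.29, -0.56, 0.77], [0.0, -0.81, -0.59]]
housing 0.97 [177.5, 149.1, 107.9, 131.1] 229.4 220.0 8982
[[192, 150], [209, 189], [179, 201], [183, 230], [202, 278], [270, 264], [276, 245], [283, 241], [284, 219], [261, 186], [237, 170], [239, 158], [225, 153], [216, 161]]
cover 0.68 [196.2, 216.8, 24.3, 28.3] 208.3 230.8 594
[[211, 216], [195, 223], [203, 246], [220, 238], [221, 228]]
stud_head 0.67 [216.6, 156.3, 27.9, 22.5] 228.6 165.1 371
carton 0.87 [276.9, 242.0, 21.8, 55.4] 285.7 269.5 1069
peg_stamp 0.52 [212.6, 284.5, 14.7, 17.6] 220.7 290.2 188
top [ 0.45698061 -0.02506237  0.98653109] [[-0.01, -0.99, 0.11], [-1.0, 0.0, -0.0], [0.0, -0.11, -0.99]]
housing 0.88 [224.5, 184.6, 94.7, 87.8] 266.5 225.7 7300
[[303, 184], [222, 190], [221, 251], [227, 269], [310, 263], [310, 214], [317, 205], [307, 199]]
cover 0.87 [223.2, 188.7, 91.6, 66.6] 265.5 218.4 5629
[[305, 186], [222, 189], [221, 250], [314, 246]]
stud_head 0.83 [261.1, 208.9, 10.0, 26.4] 265.8 223.0 269
cup 0.61 [188.3, 214.4, 18.6, 21.9] 196.2 226.9 386
carton 0.73 [327.0, 186.4, 25.3, 23.5] 337.6 197.0 476
peg_stamp 0.62 [322.8, 246.5, 11.4, 9.1] 328.3 251.3 68
{'clock': 0.7, 'joint_pos': [-1.349, 0.241, 0.005, 1.335, -0.0, 1.571], 'joint_vel': [-0.001, -0.002, 0.0, -0.001, 0.001, -0.0], 'tau': [0.001, -37.208, 25.264, 0.001, 0.0, -0.0], 'eef_pos': [0.11, -0.488, 0.239], 'tool_rot': [0.994, 0.111, -0.0, 0.0], 'ft_force': [-0.177, -0.084, -0.613], 'ft_torque': [0.045, -0.006, 0.038], 'grasp_force': 0.0, 'grip_width': 0.086}
```

Run:
```python
import cv2
a=cv2.imread("pics/side0.png")[130:320,150:330]; b=cv2.imread("pics/top0.png")[165:295,170:370]
a=cv2.resize(a,None,fx=3,fy=3,interpolation=2); b=cv2.resize(b,(800,520),interpolation=2)
cv2.imwrite("pics/a.png",a); cv2.imwrite("pics/b.png",b)
```

```text
(no output)
```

View pics/a.png

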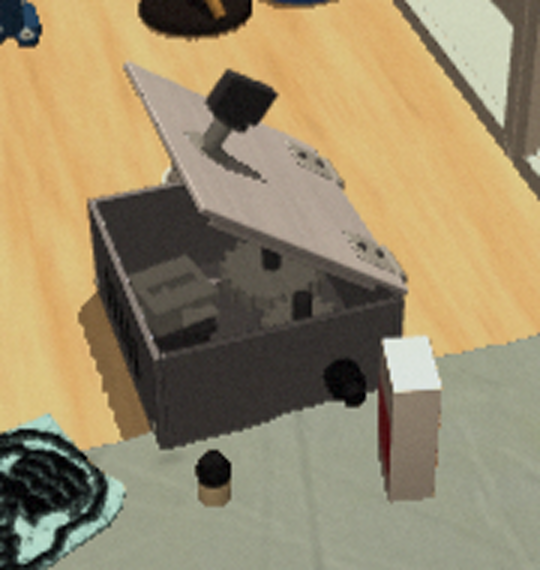

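View pics/b.png

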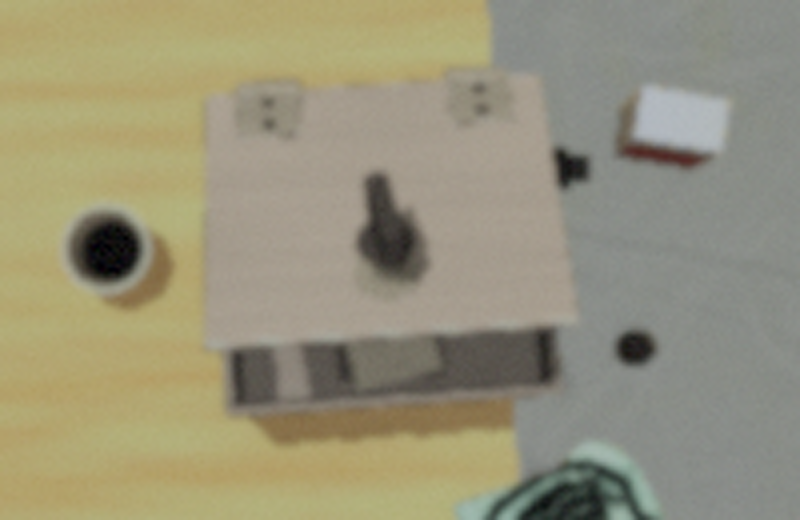

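Side: the cover is raised, its front corners at about (192,151) and (219,201), and the wing is at about (230,163). Front rim corners are at (180,198) and (203,249). Top: the rim's front corners are at (227,266) and (309,261), and the wing runs nearly along the cover. Next I'll fit the poses.

```bash
cat >> h.py <<'E'
def covpt(s,u):  # u in cover frame (origin hinge)
    x,y,a,q=s[:4]; Rz=R.from_euler('z',a)
    return np.array([x,y,0])+Rz.apply(np.array([.075,0,.075])+R.from_euler('y',q).apply(u))
def houpt(s,u): return np.array([s[0],s[1],0])+R.from_euler('z',s[2]).apply(u)
E
python3 - <<'E'
from h import *
from scipy.optimize import least_squares
H=lambda x,y,z:('h',np.array([x,y,z])); C=lambda x,y,z:('c',np.array([x,y,z]))
obs=[("top",H(-.075,.08,.075),(227,266.3)),("top",H(-.075,-.08,.075),(309.5,260.5)),
("top",C(0,.08,.005),(221.3,189.3)),("top",C(0,-.08,.005),(305,183.3)),("top",C(-.15,.08,.005),(221.3,251.8)),("top",C(-.15,-.08,.005),(314.3,245)),
("side",H(-.075,.08,.075),(180,197.7)),("side",H(-.075,-.08,.075),(203.3,249)),("side",H(-.075,-.08,0),(204.3,279)),("side",H(.075,-.08,.075),(285,227.7)),
("side",C(-.15,.08,.005),(191.7,151)),("side",C(-.15,-.08,.005),(219,201))]
P=lambda s,o:(houpt if o[0]=='h' else covpt)(s,o[1])
f=lambda s:np.concatenate([proj(n,P(s,o))[0]-uv for n,o,uv in obs])
r=least_squares(f,[.42,-.03,0,.5],loss='soft_l1');s=r.x
print(s.round(4)); print(f(s).reshape(-1,2).round(1).tolist()); np.save("s.npy",s)
for k,u in dict(head=[-.118,0,.0405],eL=[-.135,.055,.005],eR=[-.135,-.055,.005],front=[-.15,0,0]).items(): print(k,covpt(s,np.array(u)).round(4), proj("top",covpt(s,np.array(u))).round(1),proj("side",covpt(s,np.array(u))).round(1))
for n,uv,z in(("top",(337.6,197),.088),("top",(328.3,251.3),.035),("top",(196.2,226.9),.032)): print(atz(n,uv,z).round(3))
# stud turn fit by wing box silhouette in both views
from itertools import product
for n in("top","side"):
    m=bot.outline_of("stud_head",n)[0]["pixels"]; print(n,m.sum())
    for t in np.arange(-.5,.51,.1):
        hull=np.array([covpt(s,np.array([-.118,0,.0405])+R.from_euler('z',-t).apply(np.array([a*.018,b*.005,c*.012]))) for a,b,c in product((-1,1),repeat=3)])
        M=np.zeros((384,512),np.uint8); cv2.fillConvexPoly(M,cv2.convexHull(np.round(proj(n,hull)).astype(np.int32)),1); print(round(t,1),round((M.astype(bool)&m).sum()/(M.astype(bool)|m).sum(),2),end='; ')
E
```

```text
[ 0.5102 -0.0323  0.0672  0.6172]
[[-0.9, 2.2], [1.5, 1.8], [-0.4, -1.6], [-0.5, -1.6], [-0.3, 0.2], [0.6, 0.1], [-0.1, -2.4], [-0.5, -0.0], [1.2, 2.1], [1.5, 0.4], [0.2, -0.0], [-0.8, -0.5]]
head [ 0.5124 -0.0322  0.1763] [[266.1 220.8]] [[230.3 163.3]]
eL [0.4744 0.0204 0.1572] [[235.5 243.8]] [[202.5 160.7]]
eR [ 0.4818 -0.0894  0.1572] [[299.3 239.2]] [[221.1 194.6]]
front [ 0.463  -0.0355  0.1618] [[268.1 250.3]] [[202.5 176.2]]
[ 0.563 -0.168  0.088]
[ 0.461 -0.156  0.035]
[0.511 0.105 0.032]
top 269
-0.5 0.53; -0.4 0.62; -0.3 0.68; -0.2 0.71; -0.1 0.71; -0.0 0.67; 0.1 0.65; 0.2 0.64; 0.3 0.63; 0.4 0.56; 0.5 0.49; side 371
-0.5 0.69; -0.4 0.75; -0.3 0.75; -0.2 0.74; -0.1 0.71; -0.0 0.68; 0.1 0.67; 0.2 0.66; 0.3 0.63; 0.4 0.64; 0.5 0.63;
```

Run:
```python
from h import *
s=np.load("s.npy"); c=houpt(s,np.array([-.043,0,.057])); u=proj("side",c)[0]; print(u,c)
a=np.mean([bot.camera("side").astype(float) for _ in range(4)],0).astype(np.uint8)
x0,y0=int(u[0])-20,int(u[1])-18; k=15
z=cv2.resize(a[y0:y0+36,x0:x0+40],None,fx=k,fy=k,interpolation=2)
z=cv2.convertScaleAbs(z,alpha=1.8)
for t in(-.35,0,.35):
    p=[proj("side",houpt(s,np.array([-.043,0,.057])+R.from_euler('z',-t).apply([e*.0155,0,0])))[0] for e in(-1,1)]
    for q in p: cv2.circle(z,tuple(int(v) for v in (q-[x0,y0]+.5)*k),3,(0,0,255) if t<0 else (0,255,0) if t==0 else (255,0,0),-1)
cv2.imwrite("pics/catch.png",z)
```

```text
[208.51166845 223.97200407] [ 0.46730164 -0.03522126  0.057     ]
```

View pics/catch.png

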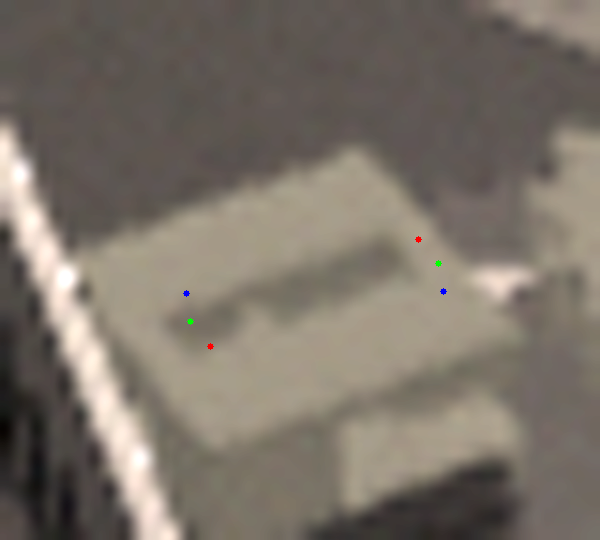

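{"method": "move_arm", "body": {
  "deltas": [
    [0,22,-15.4,0,0,0,0],
    [0,22,-15.4,0,0,0,0],
    [0,22,-15.4,0,0,0,0],
    [0,22,-15.4,0,0,0,0],
    [0,22,-15.4,0,0,0,0],
    [0,22,-15.4,0,0,0,0],
    [0,22,-15.4,0,0,0,0],
    [0,22,-15.4,0,0,0,0],
    [0,22,-15.4,0,0,0,0],
    [0,22,-15.4,0,0,0,0]
  ]
}}

```text
clock: 1.83
eef_pos: [0.2914, -0.2881, 0.2395]
tool_rot: [0.994, 0.111, 0.0, 0.0]
ft_force: [0.5, 0.2, 0.2]
grip_width: 0.0003
grasp_force: 0.0
```

The catch slot shows at crop (180,330)–(400,255), which lies between the 0 and -0.35 candidates. That puts it at roughly -0.15 rad.

{"method": "move_arm", "body": {
  "deltas": [
    [0,22,-15.4,0,0,0,0],
    [0,22,-15.4,0,0,0,0],
    [0,22,-15.4,0,0,0,0],
    [0,22,-15.4,0,0,0,0],
    [0,22,-15.4,5,0,0,0],
    [0,22,-15.4,5,0,0,0],
    [0,22,-15.4,5,0,0,0],
    [0,20,-15.4,5,0,0,0],
    [0,10,-14,5,0,0,0],
    [0,0,0,5,0,0,0]
  ]
}}

```text
clock: 2.67
eef_pos: [0.4415, -0.1124, 0.209]
tool_rot: [0.994, 0.113, 0.0, -0.0]
ft_force: [0.0, -1.0, 0.3]
grip_width: 0.0001
grasp_force: 0.0
```

Run:
```python
from h import *
o=bot.get_obs(); print(o["joint_pos"],o["eef_pos"])
```

```text
[-2.50111372e-01  1.69276330e-01 -1.65589821e-01  1.23550673e+00
  1.13192831e-03  2.66553564e+00] [ 0.44147036 -0.11243304  0.20897432]
```

{"method": "move_arm", "body": {
  "deltas": [
    [0,17,1,0,0,0,0],
    [0,0,0,0,0,0,-7],
    [0,0,0,0,0,0,-7],
    [0,0,0,0,0,0,-7],
    [0,0,0,0,0,0,-7],
    [0,0,0,0,0,0,-7],
    [0,0,0,0,0,0,-7],
    [0,0,0,0,0,0,-7],
    [0,0,0,0,0,0,-7],
    [0,0,0,0,0,0,-7]
  ]
}}

```text
clock: 3.5
eef_pos: [0.4564, -0.1127, 0.2093]
tool_rot: [0.788, 0.616, -0.0, 0.0]
ft_force: [-0.7, 0.1, 0.2]
grip_width: 0.0002
grasp_force: 0.0
```

{"method": "move_arm", "body": {
  "deltas": [
    [0,0,0,0,0,0,-7],
    [0,0,0,0,0,0,-7],
    [0,0,0,0,0,0,-7],
    [0,0,0,0,0,0,-7],
    [0,0,0,0,0,0,-7],
    [0,0,0,4,0,0,-7],
    [0,0,0,4,0,0,-7],
    [0,0,0,4,0,0,-7],
    [0,0,0,4,0,0,-7],
    [0,0,0,4,0,0,-7]
  ]
}}

```text
clock: 4.33
eef_pos: [0.4564, -0.1128, 0.1891]
tool_rot: [0.292, 0.956, -0.0, -0.0]
ft_force: [0.3, -0.4, 0.7]
grip_width: 0.0001
grasp_force: 0.0
```

{"method": "move_arm", "body": {
  "deltas": [
    [0,0,0,4,0,0,-7],
    [0,0,0,4,0,0,-7],
    [0,0,0,4,0,0,-7],
    [0,0,0,4,0,0,-7],
    [0,0,0,4,0,0,-7],
    [0,0,0,4,0,0,0],
    [0,0,0,4,0,0,0],
    [0,0,0,0,0,0,0]
  ]
}}

```text
clock: 5.0
eef_pos: [0.4561, -0.1123, 0.1605]
tool_rot: [-0.005, 1.0, 0.0, -0.001]
ft_force: [-1.5, 0.1, 0.8]
grip_width: -0.0001
grasp_force: 0.0
```

Run:
```python
from h import *
o=bot.get_obs(); print(o["joint_pos"],o["eef_pos"],o["ft_force"])
```

```text
[-2.41251903e-01  2.34125534e-01 -2.16183004e-01  1.12199125e+00
 -1.59146488e-04 -2.50588652e-01] [ 0.45609522 -0.11226791  0.1604903 ] [-1.47986224  0.10031218  0.79935903]
```

{"method": "move_arm", "body": {
  "deltas": [
    [0,3,0,-12,0,0,0],
    [0,0,0,-15,0,0,0],
    [0,-12,10,0,0,0,0],
    [0,-16,10,0,0,0,0],
    [0,0,0,0,0,0,0],
    [0,0,0,5,0,0,0],
    [0,0,0,5,0,0,0],
    [0,0,0,5,0,0,0],
    [0,0,0,5,0,0,0],
    [0,0,0,5,0,0,0]
  ]
}}

```text
clock: 5.83
eef_pos: [0.481, -0.092, 0.1626]
tool_rot: [-0.006, 1.0, -0.0, -0.0]
ft_force: [-0.8, 0.4, 0.9]
grip_width: -0.0001
grasp_force: 0.5
```

Contact expected about here. I'll press it down along the arc.

{"method": "move_arm", "body": {
  "deltas": [
    [0,1,0,5,0,0,0],
    [0,2,0,5,0,0,0],
    [0,2,0,5,0,0,0],
    [0,2,0,5,0,0,0],
    [0,2,0,5,0,0,0],
    [0,2,0,5,0,0,0],
    [0,2,0,5,0,0,0],
    [0,2,0,5,0,0,0],
    [0,2,0,5,0,0,0],
    [0,2,0,5,0,0,0]
  ]
}}

```text
clock: 6.67
eef_pos: [0.4626, -0.0919, 0.1129]
tool_rot: [-0.006, 1.0, 0.0, 0.0]
ft_force: [1.8, 0.5, 1.6]
grip_width: -0.0003
grasp_force: 0.3
```

{"method": "move_arm", "body": {
  "deltas": [
    [0,1,0,5,0,0,0],
    [0,1,0,5,0,0,0],
    [0,0,0,5,0,0,0],
    [0,0,0,4,0,0,0],
    [0,0,0,2,0,0,0],
    [0,0,0,1,0,0,0],
    [0,0,0,0,0,0,0]
  ]
}}

```text
clock: 7.25
eef_pos: [0.4604, -0.0919, 0.091]
tool_rot: [-0.006, 1.0, 0.0, -0.0]
ft_force: [-0.1, 0.3, 0.1]
grip_width: -0.0002
grasp_force: 0.0
```

{"method": "move_arm", "body": {
  "deltas": [
    [0,0,0,1,0,0,0],
    [0,0,0,1,0,0,0],
    [0,0,0,1,0,0,0],
    [0,0,0,0,0,0,0]
  ]
}}

```text
clock: 7.58
eef_pos: [0.4607, -0.092, 0.0883]
tool_rot: [-0.006, 1.0, -0.0, 0.0]
ft_force: [-0.5, 0.8, 0.7]
grip_width: 0.0002
grasp_force: 0.0
```

{"method": "move_arm", "body": {
  "deltas": [
    [0,0,0,0.6,0,0,0],
    [0,0,0,0.6,0,0,0],
    [0,0,0,0,0,0,0]
  ]
}}

```text
clock: 7.83
eef_pos: [0.4607, -0.092, 0.088]
tool_rot: [-0.006, 1.0, -0.0, 0.0]
ft_force: [-2.3, 0.2, 6.2]
grip_width: 0.0004
grasp_force: 3.3
```

{"method": "move_arm", "body": {
  "deltas": [
    [0,0,0,-10,0,0,0],
    [0,0,0,-25,0,0,0],
    [0,0,0,-25,0,0,0],
    [0,0,-30,-25,0,0,0],
    [0.7,0,-40,-15,0,0,0],
    [0.7,20,-40,0,0,0,0],
    [0.7,20,-10,0,0,0,0],
    [0.7,0,0,0,0,0,0]
  ]
}}

```text
clock: 8.5
eef_pos: [0.4206, -0.2111, 0.1869]
tool_rot: [-0.004, 1.0, -0.0, -0.001]
ft_force: [-1.3, 1.0, 0.1]
grip_width: 0.0482
grasp_force: 0.0
```

```bash
cat > look.py <<'E'
from h import *
from itertools import product
from scipy.optimize import minimize
import sys
s=np.load("s.npy"); s[3]=0
ms={}
for n in("top","side"):
    im=bot.camera(n); cv2.imwrite(f"pics/{n}{sys.argv[1]}.png",im)
    r=bot.outline_of("stud_head",n)
    for o in r[:2]: print(n,o["conf"],o["rect"])
    if r: ms[n]=r[0]["pixels"]
def mask(n,c,t,h=.012,sub=8):
    P=np.array([c+R.from_euler('z',s[2]-t).apply(np.array([a*.018,b*.005,e*h])) for a,b,e in product((-1,1),repeat=3)])
    M=np.zeros((384*4,512*4),np.uint8); cv2.fillConvexPoly(M,cv2.convexHull(np.round((proj(n,P)+.5)*4).astype(np.int32)),1)
    return cv2.resize(M.astype(np.float32),(512,384),interpolation=cv2.INTER_AREA)
c0=covpt(s,np.array([-.118,0,.0405])); print("model",c0)
for t in np.arange(-.5,2.2,.1): print(round(t,1),[round(float(np.minimum(mask(n,c0,t),m).sum()/np.maximum(mask(n,c0,t),m).sum()),2) for n,m in ms.items()],end=' ')
for n in ms:
    ys,xs=np.nonzero(ms[n]); print(n,xs.mean(),ys.mean(),proj(n,c0))
E
python3 look.py 1
python3 - <<'E'
import cv2,numpy as np
a=cv2.resize(cv2.imread("pics/side1.png")[130:290,160:300],None,fx=3,fy=3,interpolation=2)
b=cv2.resize(cv2.imread("pics/top1.png")[180:280,215:325],None,fx=3,fy=3,interpolation=2)
z=np.zeros((480,760,3),np.uint8); z[:,:420]=a; z[:300,425:755]=b; cv2.imwrite("pics/c1.png",z)
E
```

```text
top 0.6 [261.7, 240.5, 10.4, 20.3]
model [ 0.46730164 -0.03522126  0.1155    ]
-0.5 [0.46] -0.4 [0.5] -0.3 [0.53] -0.2 [0.57] -0.1 [0.57] -0.0 [0.54] 0.1 [0.5] 0.2 [0.47] 0.3 [0.43] 0.4 [0.4] 0.5 [0.38] 0.6 [0.36] 0.7 [0.36] 0.8 [0.35] 0.9 [0.35] 1.0 [0.34] 1.1 [0.35] 1.2 [0.35] 1.3 [0.34] 1.4 [0.35] 1.5 [0.35] 1.6 [0.35] 1.7 [0.34] 1.8 [0.35] 1.9 [0.34] 2.0 [0.35] 2.1 [0.34] top 267.53723404255317 249.06914893617022 [[267.60626412 248.04898224]]
```

View pics/c1.png

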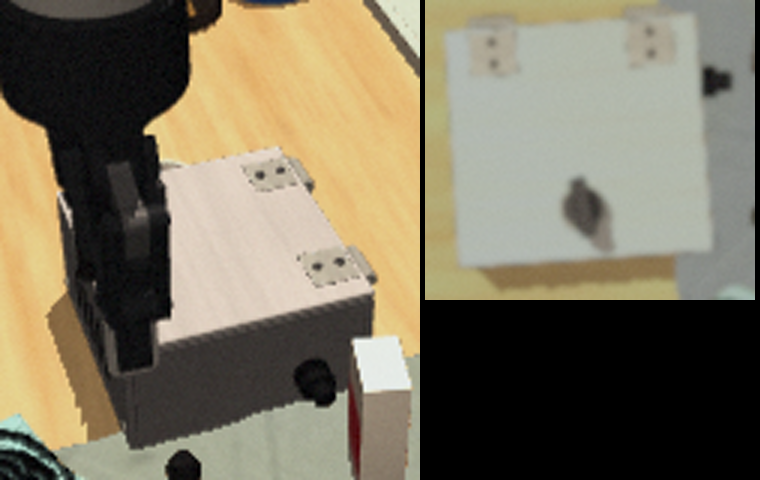

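Left: the cover is shut flush. Top: the wing is centred at about (267.5,249), which matches the model, and leans slightly counter-clockwise.

{"method": "move_arm", "body": {
  "deltas": [
    [0.7,-8,29,0,0,0,0],
    [0.7,-8,29,0,0,0,0],
    [0.7,-8,29,0,0,0,0],
    [0.7,-8,29,0,0,0,0],
    [0.7,-8,29,0,0,0,0],
    [0.7,-8,29,0,0,0,0],
    [0.7,0,0,0,0,0,-6],
    [0.7,0,0,0,0,0,-6],
    [0.7,0,0,0,0,0,-6],
    [0.7,0,0,0,0,0,0]
  ]
}}

```text
clock: 9.53
eef_pos: [0.4697, -0.0325, 0.1865]
tool_rot: [-0.165, 0.986, 0.0, -0.0]
ft_force: [0.6, 0.4, -0.6]
grip_width: 0.0594
grasp_force: 0.0
```

{"method": "move_arm", "body": {
  "deltas": [
    [0.7,3,-1.8,12,0,0,0],
    [0.7,0,0,12,0,0,0],
    [0.7,0,0,12,0,0,0],
    [0.7,0,0,12,0,0,0],
    [0.7,0,0,10,0,0,0],
    [0.7,0,0,7,0,0,0],
    [0.7,0,0,4,0,0,0],
    [0.7,0,0,0,0,0,0]
  ]
}}

```text
clock: 10.2
eef_pos: [0.4665, -0.0364, 0.1169]
tool_rot: [-0.162, 0.987, 0.0, -0.001]
ft_force: [-0.0, -0.2, -0.7]
grip_width: 0.0596
grasp_force: 0.0
```

Run:
```python
from h import *
print(bot.get_obs()["eef_pos"],bot.get_obs()["ft_force"])
a=cv2.resize(bot.camera("side")[130:290,160:300],None,fx=3.5,fy=3.5,interpolation=2); cv2.imwrite("pics/d.png",a)
```

```text
[ 0.46654917 -0.03643712  0.11693775] [-0.04178085 -0.16022358 -0.68030195]
```

View pics/d.png

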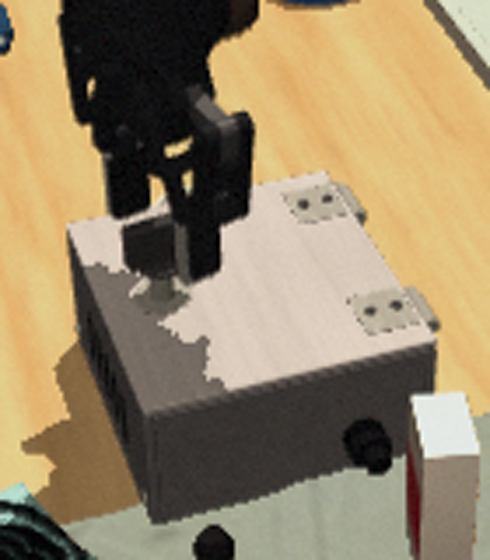

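Run:
```python
from h import *
print((proj("side",[[.4673,-.0352,.1155],[.4665,-.0364,.109],[.4673,-.0352,.1]])-[160,130])*3.5)
```

```text
[[163.18042542 237.75212524]
 [162.87726518 249.90971721]
 [164.98229466 262.63615494]]
```

{"method": "move_arm", "body": {
  "deltas": [
    [0.3,0,0,1,0,0,0],
    [0,0,0,0.5,0,0,0],
    [0,0,0,0,0,0,0],
    [0,0,0,0,0,0,0],
    [0,0,0,0,0,0,0],
    [0,0,0,0,0,0,0],
    [0,0,0,0,0,0,0],
    [0,0,0,0,0,0,0]
  ]
}}

```text
clock: 10.92
eef_pos: [0.4661, -0.0347, 0.1164]
tool_rot: [-0.163, 0.987, 0.003, -0.0]
ft_force: [-1.9, 6.1, 2.8]
grip_width: 0.0085
grasp_force: 61.6
```

{"method": "move_arm", "body": {
  "deltas": [
    [0,0,1.5,0,0,0,0],
    [0,0,0,1,0,0,0],
    [0,0,0,1,0,0,0],
    [0,0,0,0.5,0,0,0],
    [0,0,0,0,0,0,0]
  ]
}}

```text
clock: 11.33
eef_pos: [0.4661, -0.0346, 0.1137]
tool_rot: [-0.163, 0.987, 0.001, -0.0]
ft_force: [-2.8, 6.2, 3.8]
grip_width: 0.0083
grasp_force: 61.8
```

{"method": "move_arm", "body": {
  "deltas": [
    [0,0,1.5,0,0,0,0],
    [0,0,0,1,0,0,0],
    [0,0,0,0,0,0,0]
  ]
}}

```text
clock: 11.58
eef_pos: [0.4661, -0.0343, 0.1128]
tool_rot: [-0.162, 0.987, -0.0, 0.0]
ft_force: [-2.5, -0.0, 3.4]
grip_width: 0.0082
grasp_force: 61.9
```

{"method": "move_arm", "body": {
  "deltas": [
    [0,0.6,0,0.7,0,0,0],
    [0,0,0,0.7,0,0,0],
    [0,0,0,0,0,0,0]
  ]
}}

```text
clock: 11.83
eef_pos: [0.466, -0.0344, 0.1115]
tool_rot: [-0.162, 0.987, -0.0, 0.001]
ft_force: [-0.5, 1.3, 4.5]
grip_width: 0.0085
grasp_force: 61.9
```

{"method": "move_arm", "body": {
  "deltas": [
    [0,0,0,1,0,0,0],
    [0,0,0,1,0,0,0],
    [0,0,0,0,0,0,0]
  ]
}}

```text
clock: 12.08
eef_pos: [0.466, -0.0343, 0.1095]
tool_rot: [-0.163, 0.987, -0.0, 0.001]
ft_force: [-1.1, 1.0, 5.2]
grip_width: 0.0085
grasp_force: 62.0
```

{"method": "move_arm", "body": {
  "deltas": [
    [0,0,0,1,0,0,0],
    [0,0,0,1,0,0,0],
    [0,0,0,1,0,0,0],
    [0,0,0,1,0,0,0],
    [0,0,0,1,0,0,0],
    [0,0,0,0,0,0,0]
  ]
}}

```text
clock: 12.58
eef_pos: [0.466, -0.0343, 0.1047]
tool_rot: [-0.162, 0.987, -0.0, 0.001]
ft_force: [-1.2, 1.7, 5.8]
grip_width: 0.0087
grasp_force: 62.2
```

{"method": "move_arm", "body": {
  "deltas": [
    [0,0,0,1,0,0,0],
    [0,0,0,1,0,0,0],
    [0,0,0,1,0,0,0],
    [0,0,0,1,0,0,0],
    [0,0,0,0.7,0,0,0],
    [0,0,0,0,0,0,0]
  ]
}}

```text
clock: 13.08
eef_pos: [0.466, -0.0344, 0.1002]
tool_rot: [-0.162, 0.987, -0.0, 0.001]
ft_force: [-1.6, 1.7, 8.7]
grip_width: 0.0082
grasp_force: 62.3
```

{"method": "move_arm", "body": {
  "deltas": [
    [0,0,0,0.8,0,0,0],
    [0,0,0,0.8,0,0,0],
    [0,0,0,0,0,0,0]
  ]
}}

```text
clock: 13.33
eef_pos: [0.466, -0.0343, 0.0987]
tool_rot: [-0.162, 0.987, -0.0, 0.001]
ft_force: [-2.2, 2.1, 8.0]
grip_width: 0.0079
grasp_force: 62.4
```

{"method": "move_arm", "body": {
  "deltas": [
    [0,0,0,0,0,0,4],
    [0,0,0,0,0,0,4],
    [0,0,0,0,0,0,4],
    [0,0,0,0,0,0,0]
  ]
}}

```text
clock: 13.67
eef_pos: [0.466, -0.0346, 0.0988]
tool_rot: [-0.057, 0.998, -0.0, 0.001]
ft_force: [-0.9, -0.4, 8.3]
grip_width: 0.0083
grasp_force: 62.5
```

Run:
```python
from h import *
o=bot.get_obs(); print(o["ft_torque"],o["joint_pos"][5],o["eef_pos"])
```

```text
[ 0.04562858  0.4257346  -0.00113649] -0.18804048509880286 [ 0.46603183 -0.03456823  0.09877144]
```

{"method": "move_arm", "body": {
  "deltas": [
    [0,0,0,0,0,0,5],
    [0,0,0,0,0,0,5],
    [0,0,0,0,0,0,5],
    [0,0,0,0,0,0,5],
    [0,0,0,0,0,0,5],
    [0,0,0,0,0,0,5],
    [0,0,0,0,0,0,5],
    [0,0,0,0,0,0,0]
  ]
}}

```text
clock: 14.33
eef_pos: [0.4658, -0.0352, 0.0988]
tool_rot: [0.246, 0.969, -0.001, 0.001]
ft_force: [-1.9, -0.6, 8.9]
grip_width: 0.008
grasp_force: 62.5
```

{"method": "move_arm", "body": {
  "deltas": [
    [0,0,0,0,0,0,5],
    [0,0,0,0,0,0,5],
    [0,0,0,0,0,0,5],
    [0,0,0,0,0,0,5],
    [0,0,0,0,0,0,5],
    [0,0,0,0,0,0,5],
    [0,0,0,0,0,0,5],
    [0,0,0,0,0,0,0]
  ]
}}

```text
clock: 15.0
eef_pos: [0.4652, -0.0355, 0.0986]
tool_rot: [0.526, 0.85, -0.001, 0.001]
ft_force: [-2.6, -1.7, 8.7]
grip_width: 0.0086
grasp_force: 62.5
```

Run:
```python
from h import *
o=bot.get_obs(); print(o["ft_torque"],o["joint_pos"][5],2*np.degrees(np.arctan2(o["tool_rot"][0],o["tool_rot"][1])))
```

```text
[-0.55139273  0.82363366  0.03876839] 1.0342635729089324 63.514003168758805
```

{"method": "move_arm", "body": {
  "deltas": [
    [0,0,0,0,0,0,4],
    [0,0,0,0,0,0,4],
    [0,0,0,0,0,0,0],
    [0,0,0,0,0,0,0]
  ]
}}

```text
clock: 15.33
eef_pos: [0.465, -0.0355, 0.0985]
tool_rot: [0.583, 0.812, -0.001, 0.001]
ft_force: [-3.6, -2.1, 9.3]
grip_width: 0.0087
grasp_force: 62.5
```

Run:
```python
from h import *
o=bot.get_obs(); print(o["ft_torque"],o["joint_pos"][5],2*np.degrees(np.arctan2(o["tool_rot"][0],o["tool_rot"][1])))
```

```text
[-0.52988574  0.87051336 -0.07122514] 1.1711204378309057 71.35847377970771
```

{"method": "move_arm", "body": {
  "deltas": [
    [0,0,0,-1,0,0,0],
    [0,0,0,-1,0,0,0],
    [0,0,0,-1,0,0,0],
    [0,0,0,0,0,0,0]
  ]
}}

```text
clock: 15.67
eef_pos: [0.465, -0.0355, 0.1015]
tool_rot: [0.583, 0.812, -0.001, 0.001]
ft_force: [-3.1, -2.1, 8.5]
grip_width: 0.0081
grasp_force: 62.3
```

Run:
```python
from h import *
o=bot.get_obs(); print(o["ft_torque"],o["eef_pos"],2*np.degrees(np.arctan2(o["tool_rot"][0],o["tool_rot"][1])))
```

```text
[-0.59994861  0.82545587  0.01542519] [ 0.46502162 -0.03553122  0.1015002 ] 71.35035114348608
```

{"method": "move_arm", "body": {
  "deltas": [
    [0,0,0,-0.8,0,0,0],
    [0,0,0,-0.8,0,0,0],
    [0,0,0,0,0,0,0]
  ]
}}

```text
clock: 15.92
eef_pos: [0.465, -0.0355, 0.103]
tool_rot: [0.583, 0.812, -0.001, 0.001]
ft_force: [-3.8, -2.3, 7.7]
grip_width: 0.0089
grasp_force: 62.3
```

{"method": "move_arm", "body": {
  "deltas": [
    [0,0,0,-0.6,0,0,0],
    [0,0,0,-0.5,0,0,0],
    [0,0,0,0,0,0,0]
  ]
}}

```text
clock: 16.17
eef_pos: [0.465, -0.0355, 0.104]
tool_rot: [0.583, 0.812, -0.001, 0.001]
ft_force: [-3.3, -1.6, 7.6]
grip_width: 0.0085
grasp_force: 62.3
```

{"method": "move_arm", "body": {
  "deltas": [
    [0,0,0,-0.5,0,0,0],
    [0,0,0,-0.5,0,0,0],
    [0,0,0,0,0,0,0]
  ]
}}

```text
clock: 16.42
eef_pos: [0.4649, -0.0355, 0.1046]
tool_rot: [0.583, 0.812, -0.001, 0.0]
ft_force: [-3.3, -3.3, 5.3]
grip_width: 0.0085
grasp_force: 61.9
```

{"method": "move_arm", "body": {
  "deltas": [
    [0,0,0,-0.5,0,0,0],
    [0,0,0,0,0,0,0],
    [0.6,0,0,0,0,0,0],
    [0.6,0,0,0,0,0,0],
    [0.6,0,0,0,0,0,0],
    [0.6,0,0,0,0,0,0],
    [0.6,0,0,-10,0,0,0],
    [0.6,0,0,-20,0,0,0],
    [0.6,0,0,-25,0,0,0],
    [0.6,0,0,-25,0,0,0]
  ]
}}

```text
clock: 17.25
eef_pos: [0.4649, -0.0338, 0.1856]
tool_rot: [0.583, 0.813, -0.0, -0.001]
ft_force: [1.2, -0.7, 0.0]
grip_width: 0.0512
grasp_force: 0.0
```

{"method": "move_arm", "body": {
  "deltas": [
    [0.6,24,-12,-10,0,0,0],
    [0.6,24,-12,-10,0,0,0],
    [0.6,24,-12,-10,0,0,0],
    [0.6,24,-12,-10,0,0,0],
    [0.6,24,-12,-10,0,0,0],
    [0.6,24,-12,0,0,0,0],
    [0.6,24,-12,0,0,0,0],
    [0.6,24,-12,0,0,0,0],
    [0.6,0,0,0,0,0,0]
  ]
}}

```text
clock: 18.0
eef_pos: [0.3101, 0.119, 0.2353]
tool_rot: [0.581, 0.814, 0.0, -0.001]
ft_force: [-0.9, -0.8, -0.2]
grip_width: 0.051
grasp_force: 0.0
```

```bash
python3 look.py 2
python3 - <<'E'
from h import *
s=np.load("s.npy"); s[3]=0
for d in(0,.0125,.016): print(d,(proj("side",covpt(s,np.array([-.118,0,.0405-d])))-[160,130])*3)
a=cv2.resize(cv2.imread("pics/side2.png")[130:310,160:310],None,fx=3,fy=3,interpolation=2)
b=cv2.resize(cv2.imread("pics/top2.png")[180:280,215:325],None,fx=3,fy=3,interpolation=2)
z=np.zeros((540,785,3),np.uint8); z[:,:450]=a; z[:300,455:785]=b; cv2.imwrite("pics/e.png",z)
E
```

```text
top 0.48 [319.4, 246.7, 16.0, 12.5]
top 0.46 [261.6, 245.0, 14.2, 12.9]
side 0.78 [194.7, 195.6, 20.0, 22.7]
model [ 0.46730164 -0.03522126  0.1155    ]
-0.5 [0.0, 0.34] -0.4 [0.0, 0.33] -0.3 [0.0, 0.32] -0.2 [0.0, 0.31] -0.1 [0.0, 0.3] -0.0 [0.0, 0.3] 0.1 [0.0, 0.29] 0.2 [0.0, 0.29] 0.3 [0.0, 0.28] 0.4 [0.0, 0.29] 0.5 [0.0, 0.28] 0.6 [0.0, 0.28] 0.7 [0.0, 0.28] 0.8 [0.0, 0.29] 0.9 [0.0, 0.29] 1.0 [0.0, 0.3] 1.1 [0.0, 0.3] 1.2 [0.0, 0.3] 1.3 [0.0, 0.3] 1.4 [0.0, 0.3] 1.5 [0.0, 0.3] 1.6 [0.0, 0.29] 1.7 [0.0, 0.27] 1.8 [0.0, 0.24] 1.9 [0.0, 0.27] 2.0 [0.0, 0.28] 2.1 [0.0, 0.31] top 328.8301886792453 251.87735849056602 [[267.60626412 248.04898224]]
side 204.99624060150376 205.46616541353384 [[206.62650318 197.93595161]]
0 [[139.87950953 203.80785482]]
0.0125 [[141.12763922 221.04579706]]
0.016 [[141.47313302 225.81741839]]
```

View pics/e.png

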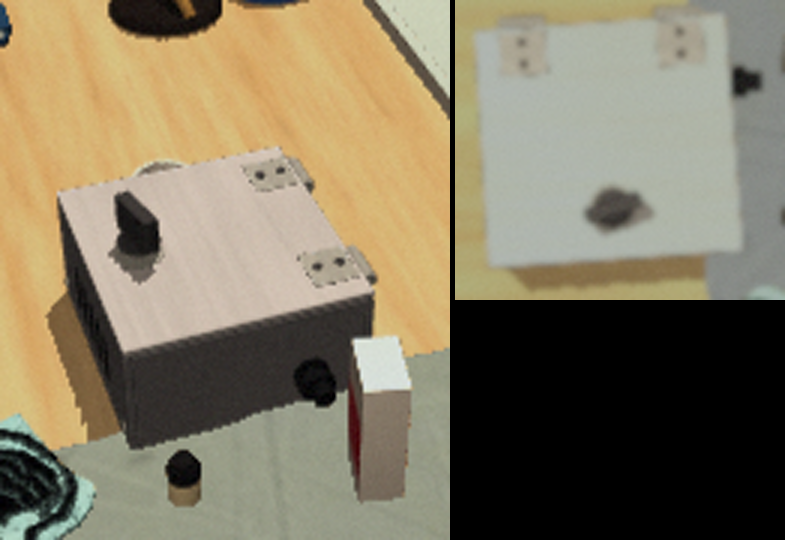

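The cover is shut. The wing now lies crosswise at (138,222) in the side crop, where a 12.5 mm seat depth predicts (141,221). The cup, carton and stamp are in place.

```bash
python3 -c "
from workcell import bot
print(bot.job_done())"
```

```text
the job is handed in; nothing more can be done
None
```

The cover is shut and the stud is turned 90° clockwise and sprung back into its seat, with the highest wrist force I read about 9 N; the cup, carton and stamp were not touched, and the job is handed in.

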